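# Pack the calibration weights into their block

### The job

The balance check is finished: put the four steel calibration weights away in the wooden weight block, in order of size, so that each stands upright in the well made for it, the smallest weight in the smallest well through to the largest, which is still on the balance pan. Set them down in the wells; do not drop them.

Things in the scene. Friction and masses are not known exactly. Their poses are not given: they have to be found in the camera images.
- weight_500g_center (a point): The largest of four bright steel calibration weights, 500 g: a cylinder 42 mm across and 44 mm high with a narrower round knob on top (24 mm across, the uppermost 13 mm, on a thinner neck), 66 mm high in all. This point is on its axis half-way up, 33 mm above its underside; z is up along the axis when it stands. Grasp it from above by the knob, any way round. At the start it stands on the white balance's pan, 58 mm above the worktop.
- weight_200g_center (a point): The second largest of four bright steel calibration weights, 200 g: a cylinder 31 mm across and 33 mm high with a narrower round knob on top (18 mm across, the uppermost 10 mm, on a thinner neck), 50 mm high in all. This point is on its axis half-way up, 25 mm above its underside; z is up along the axis when it stands. Grasp it from above by the knob, any way round. At the start it stands on the worktop.
- weight_100g_center (a point): The second smallest of four bright steel calibration weights, 100 g: a cylinder 24 mm across and 25 mm high with a narrower round knob on top (14 mm across, the uppermost 8 mm, on a thinner neck), 40 mm high in all. This point is on its axis half-way up, 20 mm above its underside; z is up along the axis when it stands. Grasp it from above by the knob, any way round. At the start it stands on the worktop.
- weight_50g_center (a point): The smallest of four bright steel calibration weights, 50 g: a cylinder 18 mm across and 19 mm high with a narrower round knob on top (11 mm across, the uppermost 6 mm, on a thinner neck), 33 mm high in all. This point is on its axis half-way up, 16.5 mm above its underside; z is up along the axis when it stands. Grasp it from above by the knob, any way round. At the start it stands on the worktop.
- well_500g (a point): The largest round well (52 mm across, 11 mm deep, 3 mm chamfer at the mouth, green felt floor) in the pale wooden weight block, made for the 500 g weight. This point is the centre of the well's floor, 19 mm above the worktop and 11 mm below the flat top of the block; z is up, y runs along the row of wells towards the largest well.
- well_200g (a point): The second largest round well (41 mm across, 11 mm deep, 3 mm chamfer at the mouth, green felt floor) in the pale wooden weight block, made for the 200 g weight. This point is the centre of the well's floor, 19 mm above the worktop and 11 mm below the flat top of the block; z is up, y runs along the row of wells towards the largest well.
- well_100g (a point): The second smallest round well (34 mm across, 11 mm deep, 3 mm chamfer at the mouth, green felt floor) in the pale wooden weight block, made for the 100 g weight. This point is the centre of the well's floor, 19 mm above the worktop and 11 mm below the flat top of the block; z is up, y runs along the row of wells towards the largest well.
- well_50g (a point): The smallest round well (28 mm across, 11 mm deep, 3 mm chamfer at the mouth, green felt floor) in the pale wooden weight block, made for the 50 g weight. This point is the centre of the well's floor, 19 mm above the worktop and 11 mm below the flat top of the block; z is up, y runs along the row of wells towards the largest well.
- weight_block: Pale beech block, fixed to the worktop, 84 mm wide, 228 mm long and 30 mm high, with the four wells in one straight row along its length, graded from smallest to largest; it can lie turned any way round. Origin under its centre; y runs along the row towards the largest well; the well centres lie on x = 0 at y = -83 (smallest), -39, +11 and +70 mm (largest).
- balance: White bench balance, fixed, 200 mm deep, 172 mm wide, with a display at the front and a round steel pan 110 mm across whose top is 58 mm above the worktop. Origin under its centre; x points from the display to the back, y to its left; the pan's centre is at x = +34 mm. The largest weight stands on the pan at the start.

How it is judged:
By the outcome, as a careful person would: the job done as asked, in the order asked, and still so for the second after the job is handed in, with the robot touching nothing.
It also fails if it takes over 120 s, if anything falls off the work surface, if the arm or the gripper's body presses on something with over 40 N, if the wrist force passes 120 N, or if a joint passes its speed limit or range.

### The arm

A 6-joint arm with a two-finger parallel gripper is mounted at the origin on a cart in front of the work surface, level with it; the furniture and walls round the work are solid. World frame = base frame: x ahead of the robot, y to its left, z up, the work surface at z = 0. Lengths are in m, angles in rad, forces in N, time in s.
With the tool pointing down it reaches from about 0.35 to 0.975 m from the base axis. Payload 17.4 kg.
Tool frame: the origin (TCP) lies at the very end of the fingers, on their centre line; the grasp point (between the pads) lies 19 mm behind it (manip.grip_point_offset is the z of the grasp point in the tool frame, in m); z points along the fingers, y is the line along which they close (so a half turn about z gives the same grasp; the last joint's range is limited). The gripper opens to 85 mm and grips with 20 to 120 N. Pads are 22 mm wide; open, the fingers measure 114 mm over their backs; the gripper's body (76 mm by 85 mm) begins 54 mm behind the grasp point. The pads swing forward as they close: fully open they stand 13 mm farther back than shut.
Start: joints at [1.176, 0.116, 1.442, -0, 1.584, -0.038], TCP at [0.236, 0.632, 0.231] pointing down, gripper open.
Joint ranges: [-2.83, 2.83], [-0.83, 2.19], [0.07, 2.5], [-1.14, 4.28], [0.01, 3], [-2.97, 2.97]. Speed limits (rad/s): [1.89, 1.89, 2.22, 3.14, 3.14, 3.14].

### API

Orientations are given as a unit quaternion [x, y, z, w].
In Python, from rig import manip, ik, eyes, workorder, spotter, current_t, current_qpos, current_dq, current_effort, current_eef_pos, current_orientation, current_contact_force, current_moment, current_opening, current_gripper_force gives the robot as it stands. Calls block until the motion is done:
- manip.movep(position, orientation): joint-space move of the TCP to a pose.
- manip.move_l(position, frame=None, max_speed=0.15, until_force=None): straight line of the TCP; frame=None keeps the orientation; max_speed is the mean speed in m/s. With until_force (N) it stops when the force on the tool has changed by that much, and returns True; else False.
- manip.move_joints(angles): joint-space move.
- manip.gripper_to(opening): finger opening in m; the grip force is fixed at half the most; returns when the fingers have stopped.
- manip.hold(seconds).
- ik(position, orientation): joint angles nearest the present ones, or None.
- eyes.camera(name): name is "scene" or "top" or "wrist"; returns a dict with "color" (420x560x3 uint8, blue, green, red), "camera_matrix" (3x3 intrinsics, pixels), "D" ([k1, k2, p1, p2, k3] as OpenCV has them; the pictures are not rectified), "view" (4x4, takes a point from world to camera coordinates). Camera axes: x right, y up, looking along -z (the intrinsics and any distortion apply to the point x, -y, -z); pixel columns grow to the right and rows downward; lengths in m; the calibration is good to about 2 mm. A picture is of the moment at which its call begins. There is no depth.
A pose or a line that the arm cannot do raises manip.Unreachable and nothing moves.
- workorder.close_job(): hands the job in; it is judged then, once.
Trained networks look in a picture, given as the dict that the camera call returned (one of the last four; its "shot" number tells which), for a name from the list of things; names that differ only in an ending like _2 or _b are one class to them, and where a whole thing is asked for, a point or a joint stands for the part that bears it (a point fixed in the world has none). Each returns a list of dicts, best first, with "conf" (0 to 1); they miss things now and then, are a little off and sometimes report something else, mostly with a low value. They report only what shows in the picture. A call takes as long as a camera call.
- spotter.spot_in(thing, picture): "at" ([x, y, z] in m, in world coordinates, good to about 4 mm: the middle of the surface that is visible of it).
- spotter.silhouettes(thing, picture): "pixels" (420x560 bool, what is visible of it).
Readings, each from a call of its own:
- current_t(): time.
- current_qpos(): joint angles.
- current_dq(): joint speeds.
- current_effort(): joint torques, N m.
- current_eef_pos(): TCP position.
- current_orientation(): TCP orientation.
- current_contact_force(): force on the tool from outside, world axes, zero at the start.
- current_moment(): the same for the moment, N m.
- current_opening(): finger opening in m.
- current_gripper_force(): force on a finger pad.
Only numpy, scipy, OpenCV 4.12 (cv2) and the standard library are available. Lean on these libraries where they do the work, as an engineer would, in place of code of your own. Each camera call takes 0.05 s, during which the arm holds its last target. There are 200 camera calls.

## Working session

There is one attempt and no reset: what is moved stays moved. The work goes in short steps, each a Python script; the robot and the scene stay as the last script left them, time stands still between calls to the robot, and variables do not carry over. Pictures are saved under pics/ and viewed, at most 14 in all, crops included, and the job is handed in when it is done.

```bash
mkdir -p pics; ls
python3 - <<'E'
from rig import *
import cv2,numpy as np
for n in ("scene","top"):
    p=eyes.camera(n); cv2.imwrite(f"pics/{n}0.png",p["color"])
    print(n,np.round(np.linalg.inv(p["view"])[:3,3],3),p["camera_matrix"][0,0],p["D"])
    for t in ["weight_500g_center","weight_200g_center","weight_100g_center","weight_50g_center","well_500g","well_200g","well_100g","well_50g","weight_block","balance"]:
        print(t,[(np.round(d["at"],3).tolist(),round(d["conf"],2)) for d in spotter.spot_in(t,p)][:3])
print(current_t(),current_orientation(),manip.grip_point_offset)
E
```

```text
pics
scene [ 0.014 -0.77   0.752] 426.54470429009245 [-0.08530303  0.          0.          0.          0.        ]
weight_500g_center [([0.577, 0.311, 0.093], 0.63)]
weight_200g_center [([0.584, -0.314, 0.029], 0.8)]
weight_100g_center [([0.44, -0.262, 0.022], 0.71)]
weight_50g_center []
well_500g [([0.545, -0.088, 0.032], 0.62)]
well_200g []
well_100g [([0.549, -0.087, 0.027], 0.74)]
well_50g [([0.548, -0.084, 0.026], 0.77)]
weight_block [([0.546, -0.084, 0.027], 0.91)]
balance [([0.528, 0.265, 0.044], 0.88)]
top [ 0.36  -0.038  1.236] 397.4442163203381 [-0.11971516  0.          0.          0.          0.        ]
weight_500g_center [([0.571, 0.316, 0.105], 0.45)]
weight_200g_center []
weight_100g_center [([0.443, -0.254, 0.025], 0.6), ([0.556, -0.071, 0.03], 0.15)]
weight_50g_center []
well_500g [([0.558, -0.069, 0.028], 0.82)]
well_200g [([0.559, -0.076, 0.028], 0.69)]
well_100g [([0.562, -0.074, 0.029], 0.69)]
well_50g [([0.558, -0.077, 0.031], 0.64)]
weight_block [([0.558, -0.075, 0.029], 0.91)]
balance [([0.538, 0.296, 0.048], 0.6)]
1.1 [ 1.77436941e-01  9.84132171e-01 -3.07462747e-05 -3.64991050e-06] -0.0187
```

View pics/scene0.png

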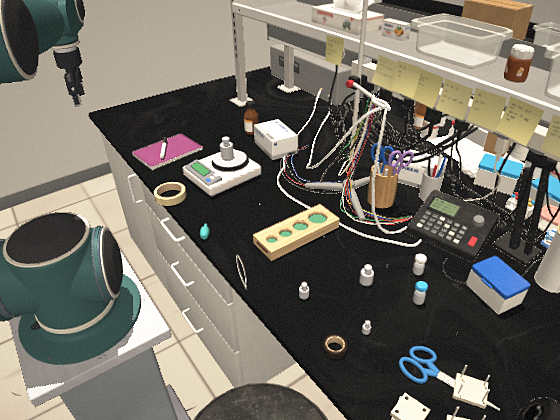

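View pics/top0.png

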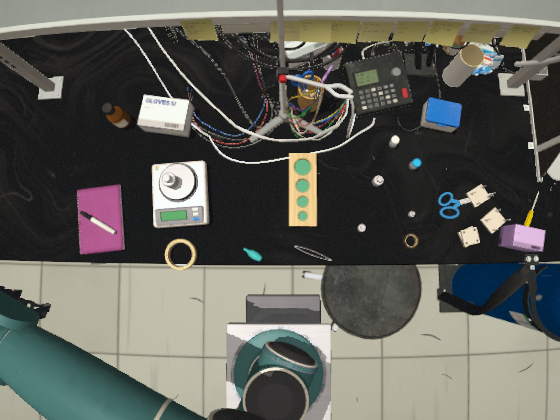

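The scene view shows the 500 g weight on the balance pan (227,148), the 200 g at (367,275), the 100 g at (304,291) and the 50 g at (366,327). The block is at (297,231). In the top view the wells run from the large one (303,166) to the small one (303,216), so the row points along +x. I'll triangulate from these and then look closer with the wrist camera.

```bash
cat > h.py <<'E'
from rig import *
import cv2,numpy as np
from scipy.spatial.transform import Rotation as R
F=np.diag([1.,-1,-1])
def ray(p,uv):
    n=cv2.undistortPoints(np.array([[uv]],float),p["camera_matrix"],np.array(p["D"]))[0,0]
    V=np.array(p["view"]); d=V[:3,:3].T@(F@np.array([n[0],n[1],1])); return -V[:3,:3].T@V[:3,3],d
def at_z(p,uv,z):
    c,d=ray(p,uv); return c+d*(z-c[2])/d[2]
def proj(p,X):
    V=np.array(p["view"]); X=np.atleast_2d(np.array(X,float)); c=(X@V[:3,:3].T+V[:3,3])@F
    return cv2.projectPoints(c,np.zeros(3),np.zeros(3),p["camera_matrix"],np.array(p["D"]))[0][:,0]
def down(yaw): # tool z down, finger line (tool y) at yaw from world +y
    return (R.from_euler("z",yaw)*R.from_quat([0,1,0,0])).as_quat()
E
python3 - <<'E'
from h import *
p=eyes.camera("top");s=eyes.camera("scene")
for n,u,v,z in [("500",(172,180),(227,148),.09),("200",(377,181),(367,275),.03),("100",(361,228),(304,291),.025),("50",(411,214),(366,327),.02),("wL",(303,166),(318,216),.025),("wS",(303,216),(271,241),.025)]:
    print(n,at_z(p,u,z).round(3),at_z(s,v,z).round(3))
w=eyes.camera("wrist"); V=np.linalg.inv(w["view"]); T=np.eye(4);T[:3,:3]=R.from_quat(current_orientation()).as_matrix();T[:3,3]=current_eef_pos()
print((np.linalg.inv(T)@V).round(3),w["camera_matrix"],w["D"])
for xy in [(.57,.31),(.58,-.31),(.44,-.26),(.48,-.41),(.63,-.08),(.48,-.08)]:
  for yaw in (0,np.pi/2,-np.pi/2):
    q=ik([*xy,.25],down(yaw)); print(xy,yaw,None if q is None else np.round(q,2))
E
```

```text
500 [0.581 0.315 0.09 ] [0.579 0.312 0.09 ]
200 [ 0.587 -0.305  0.03 ] [ 0.583 -0.318  0.03 ]
100 [ 0.442 -0.253  0.025] [ 0.437 -0.265  0.025]
50 [ 0.485 -0.411  0.02 ] [ 0.481 -0.419  0.02 ]
wL [ 0.635 -0.077  0.025] [ 0.64  -0.072  0.025]
wS [ 0.479 -0.075  0.025] [ 0.475 -0.08   0.025]
[[-0.     0.947  0.321  0.081]
 [ 1.     0.    -0.    -0.001]
 [-0.     0.321 -0.947 -0.142]
 [ 0.     0.     0.     1.   ]] [[328.33825192   0.         276.02205929]
 [  0.         328.33825192 205.9610639 ]
 [  0.           0.           1.        ]] [-0.02603096  0.          0.          0.          0.        ]
(0.57, 0.31) 0 [ 0.46  0.06  1.48 -0.    1.61 -1.11]
(0.57, 0.31) 1.5707963267948966 [ 0.46  0.06  1.48 -0.    1.61 -2.68]
(0.57, 0.31) -1.5707963267948966 [ 0.46  0.06  1.48 -0.    1.61  0.46]
(0.58, -0.31) 0 [-0.53  0.07  1.46 -0.    1.61 -2.1 ]
(0.58, -0.31) 1.5707963267948966 [-0.53  0.07  1.46 -0.    1.61  2.61]
(0.58, -0.31) -1.5707963267948966 [-0.53  0.07  1.46 -0.    1.61 -0.53]
(0.44, -0.26) 0 [-0.58 -0.25  1.76 -0.    1.63 -2.15]
(0.44, -0.26) 1.5707963267948966 [-0.58 -0.25  1.76 -0.    1.63  2.56]
(0.44, -0.26) -1.5707963267948966 [-0.58 -0.25  1.76 -0.    1.63 -0.58]
(0.48, -0.41) 0 [-0.75  0.02  1.52 -0.    1.61 -2.32]
(0.48, -0.41) 1.5707963267948966 [-0.75  0.02  1.52 -0.    1.61  2.39]
(0.48, -0.41) -1.5707963267948966 [-0.75  0.02  1.52 -0.    1.61 -0.75]
(0.63, -0.08) 0 [-0.17  0.03  1.51 -0.    1.61 -1.74]
(0.63, -0.08) 1.5707963267948966 None
(0.63, -0.08) -1.5707963267948966 [-0.17  0.03  1.51 -0.    1.61 -0.17]
(0.48, -0.08) 0 [-0.22 -0.31  1.8  -0.    1.64 -1.79]
(0.48, -0.08) 1.5707963267948966 [-0.22 -0.31  1.8  -0.    1.64  2.92]
(0.48, -0.08) -1.5707963267948966 [-0.22 -0.31  1.8  -0.    1.64 -0.22]
```

```bash
cat >> h.py <<'E'
from scipy.optimize import minimize
DIM={"500":(.042,.044,.024,.013,.066),"200":(.031,.033,.018,.010,.050),"100":(.024,.025,.014,.008,.040),"50":(.018,.019,.011,.006,.033)}
WELL={"50":(-.083,.028),"100":(-.039,.034),"200":(.011,.041),"500":(.070,.052)}
A=np.linspace(0,2*np.pi,48,endpoint=False)
def circ(x,y,z,d): return np.c_[x+d/2*np.cos(A),y+d/2*np.sin(A),np.full(48,z)]
S=4 # supersampling
def fill(p,X,m):
    h=cv2.convexHull((proj(p,X)*S).astype(np.float32)).round().astype(np.int32)
    cv2.fillConvexPoly(m,h,255)
def shrink(m): return cv2.resize(m,(560,420),interpolation=cv2.INTER_AREA)/255.
def weight_mask(p,n,x,y,z0):
    d,h,kd,kh,H=DIM[n]; m=np.zeros((420*S,560*S),np.uint8)
    for a,b,w in ((0,h,d),(h,H,kd*.6),(H-kh,H,kd)): fill(p,np.r_[circ(x,y,z0+a,w),circ(x,y,z0+b,w)],m)
    return shrink(m)
def well_mask(p,x,y,th):
    m=np.zeros((420*S,560*S),np.uint8)
    for yy,d in WELL.values():
        cx,cy=x-yy*np.sin(th),y+yy*np.cos(th); a=np.zeros_like(m);b=np.zeros_like(m)
        fill(p,circ(cx,cy,.019,d),a); fill(p,circ(cx,cy,.027,d),b); m|=a&b
    return shrink(m)
def fit(f,obs,x0,step):
    s=np.array(step); c=lambda v:np.abs(f(x0+v*s)-obs).sum()
    r=minimize(c,np.zeros(len(s)),method="Nelder-Mead",options=dict(initial_simplex=np.r_[np.zeros((1,len(s))),np.eye(len(s))],xatol=.03,fatol=.1))
    return x0+r.x*s, r.fun/obs.sum()
def see_weight(p,n,xy,z0):
    l=spotter.silhouettes(f"weight_{n}g_center",p)
    best=None
    for d in l:
        o=d["pixels"].astype(float); v,u=np.argwhere(o).mean(0); g=at_z(p,(u,v),z0+DIM[n][4]/2)[:2]
        if np.hypot(*(g-xy))>.03: continue
        x,e=fit(lambda q:weight_mask(p,n,*q,z0),o,g,[.004,.004])
        if best is None or e<best[1]: best=(x,e,d["conf"],int(o.sum()))
    return best
E
cat > s2.py <<'E'
from h import *
tiles=[]
def look(n,xy,z,z0=0):
    manip.movep([*xy,z],down(0)); p=eyes.camera("wrist"); im=p["color"].copy()
    if n:
        r=see_weight(p,n,np.array(xy),z0); print(n,r)
        if r: 
            c=cv2.findContours((weight_mask(p,n,*r[0],z0)>.5).astype(np.uint8),0,1)[0]; cv2.drawContours(im,c,-1,(0,0,255),1)
        u,v=proj(p,[*xy,z0+.02])[0].astype(int)
        tiles.append(cv2.resize(im[max(v-90,0):max(v-90,0)+150,max(u-100,0):max(u-100,0)+200],(400,300),interpolation=cv2.INTER_NEAREST))
    else:
        hsv=cv2.cvtColor(im,cv2.COLOR_BGR2HSV); m=cv2.inRange(hsv,(40,60,30),(95,255,255)).astype(float)/255
        b=spotter.silhouettes("weight_block",p)[0]["pixels"].astype(np.uint8)
        hull=cv2.convexHull(np.argwhere(b)[:,::-1].astype(np.int32)); k=np.zeros((420,560)); cv2.fillConvexPoly(k,hull,1); m*=k
        r=fit(lambda q:well_mask(p,*q),m,np.array([.56,-.075,-np.pi/2]),[.006,.006,.03]); print("block",r,m.sum())
        c=cv2.findContours((well_mask(p,*r[0])>.5).astype(np.uint8),0,1)[0]; cv2.drawContours(im,c,-1,(0,0,255),1)
        cv2.imwrite("pics/block1.png",im)
look("500",(.575,.312),.27,.058); look(None,(.55,-.076),.25)
look("100",(.44,-.26),.15); look("200",(.585,-.311),.16); look("50",(.483,-.415),.14)
cv2.imwrite("pics/w1.png",np.vstack([np.hstack(tiles[:2]),np.hstack(tiles[2:])])); print(current_t())
E
python3 s2.py
```

```text
500 (array([0.58140158, 0.32208901]), np.float64(0.06325660699062234), 0.98, 1610)
block (array([ 0.56447461, -0.0760076 , -1.57188384]), np.float64(0.07014955563140794)) 3102.0
100 (array([ 0.44388261, -0.25687719]), np.float64(0.10728013977868375), 0.74, 707)
200 (array([ 0.59032803, -0.31068665]), np.float64(0.1354633939906898), 0.82, 1112)
50 (array([ 0.48644385, -0.41618543]), np.float64(0.14890729561514343), 0.9, 419)
7.1583
```

View pics/w1.png

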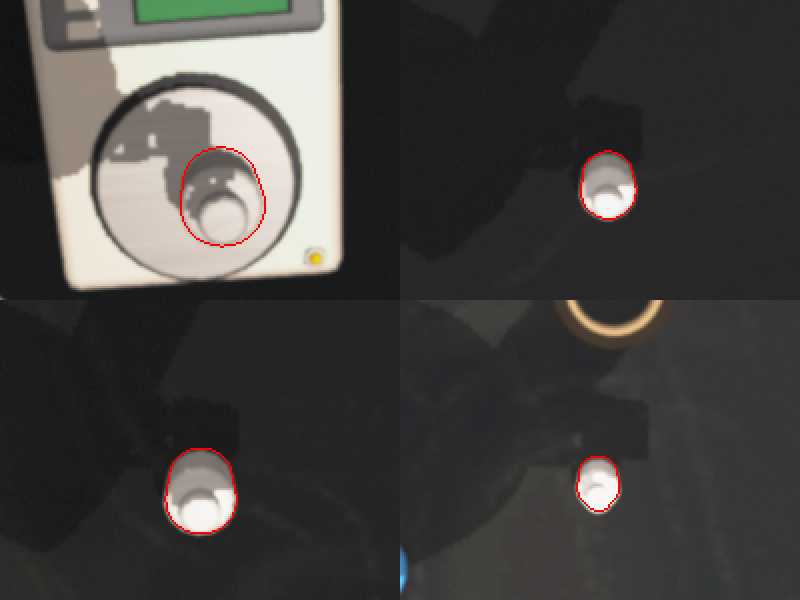

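View pics/block1.png

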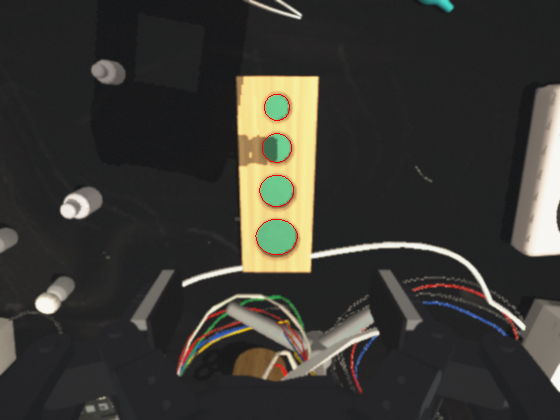

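The weight outlines and the well fits both match the pictures: wells at y = -0.076, x from 0.4815 to 0.634. I'll start with the 50 g weight.

```bash
cat >> h.py <<'E'
BLK=(.5645,-.0760)
def pick(n,x,y,z0,up=.17):
    d,h,kd,kh,H=DIM[n]; q=down(0)
    manip.movep([x,y,up],q); manip.gripper_to(kd+.03)
    zt=z0+h+.002
    hit=manip.move_l([x,y,zt+.04],max_speed=.15) or manip.move_l([x,y,zt],max_speed=.06,until_force=6)
    manip.gripper_to(0.0)
    print(n,"hit",hit,"open",current_opening(),"gf",current_gripper_force(),"z",current_eef_pos()[2]-z0)
    dz=current_eef_pos()[2]-z0
    manip.move_l([x,y,up],max_speed=.12)
    print(" lifted open",current_opening(),"F",np.round(current_contact_force(),2),current_t()); return dz
def place(n,dz,up=.17):
    kd=DIM[n][2]; x,y=BLK[0]+WELL[n][0],BLK[1]
    manip.movep([x,y,up],down(0)); zf=.019+dz
    manip.move_l([x,y,zf+.016],max_speed=.12); manip.hold(.2)
    hit=manip.move_l([x,y,zf-.0015],max_speed=.02,until_force=3)
    print(" down hit",hit,"above floor",current_eef_pos()[2]-zf,"F",np.round(current_contact_force(),2))
    manip.gripper_to(kd+.03); manip.move_l([x,y,up],max_speed=.12); print(" t",current_t())
E
python3 - <<'E'
from h import *
dz=pick("50",.4864,-.4162,0)
p=eyes.camera("wrist"); cv2.imwrite("pics/g50.png",p["color"])
print(dz)
E
```

```text
50 hit False open 0.006427160118825509 gf 58.65851104259491 z 0.02145712236468101
 lifted open 0.006595578529778639 F [ 0.06 -0.52 -1.27] 11.4333
0.02145712236468101
```

View pics/g50.png

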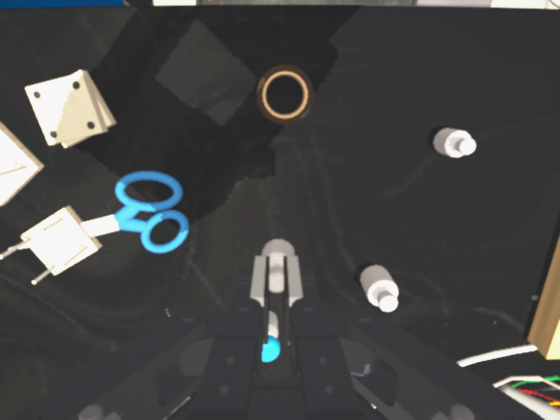

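The 50 g weight is held, its body visible at (278,248) between the fingertips. The opening reads 6.5 mm against an 11 mm knob, so I'll check how it sits in the grip before carrying it.

Run:
```python
from h import *
p=eyes.camera("wrist"); t=current_eef_pos(); print(t)
for d in spotter.silhouettes("weight_50g_center",p): print(d["conf"],d["pixels"].sum(),np.argwhere(d["pixels"]).mean(0)[::-1])
im=p["color"].copy(); z0=t[2]-.0215
for X,c in (((0,0,255),(0,0,255)),):
    pass
cs=cv2.findContours((weight_mask(p,"50",t[0],t[1],z0)>.5).astype(np.uint8),0,1)[0]
big=cv2.resize(im[190:340,180:380],(800,600),interpolation=cv2.INTER_CUBIC)
for c in cs: cv2.polylines(big,[((c-[180,190])*4).astype(np.int32)],True,(0,0,255),1)
for dx in (-.011,.011):
    u=((proj(p,[t[0]+dx,t[1],t[2]])[0]-[180,190])*4).astype(int); cv2.circle(big,tuple(map(int,u)),4,(0,255,255),-1)
cv2.imwrite("pics/g50b.png",big)
```

```text
[ 0.48623082 -0.41605144  0.16916257]
0.63 878 [277.57630979 261.24031891]
```

View pics/g50b.png

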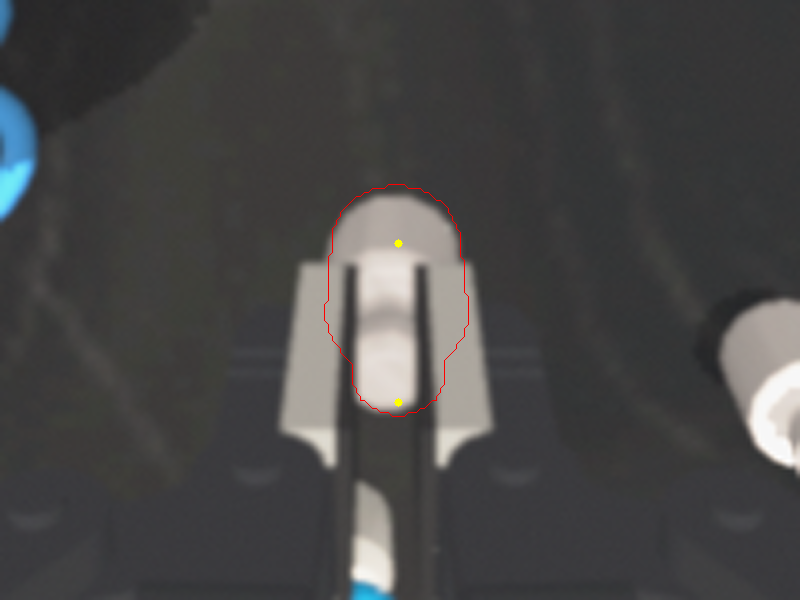

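The weight hangs upright and centred, and the predicted outline agrees to about 1 mm. The opening reading simply has an offset. I'll place it and pick up the 100 g.

Run:
```python
from h import *
place("50",.0215)
p=eyes.camera("wrist"); cv2.imwrite("pics/p50.png",p["color"][100:400,130:430])
print(see_weight(p,"50",np.array([BLK[0]-.083,BLK[1]]),.019))
```

```text
down hit True above floor -0.00011614841285081251 F [ 0.16 -0.04  4.81]
 t 16.575
(array([ 0.48104294, -0.07582959]), np.float64(0.11393240713370775), 0.87, 398)
```

View pics/p50.png

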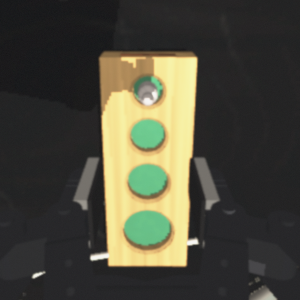

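The 50 g weight stands in the smallest well, at (148,92) in the crop. Contact came exactly at floor height. I'll do the other three the same way.

Run:
```python
from h import *
for n,x,y in (("100",.4439,-.2569),("200",.5903,-.3107)):
    dz=pick(n,x,y,0)
    if current_opening()<.004: print("MISSED"); break
    place(n,dz); p=eyes.camera("wrist"); print(see_weight(p,n,np.array([BLK[0]+WELL[n][0],BLK[1]]),.019))
cv2.imwrite("pics/p200.png",p["color"])
```

```text
100 hit False open 0.010220538697836708 gf 58.538809418678284 z 0.027429131428903367
 lifted open 0.010304715144317543 F [-0.02 -0.07 -1.  ] 21.0667
 down hit True above floor -1.65904325566818e-05 F [-0.04  0.08  5.3 ]
 t 25.4833
(array([ 0.52428131, -0.07598718]), np.float64(0.0821028547104052), 0.66, 737)
200 hit False open 0.015287323549130967 gf 58.46321403980255 z 0.035569121503072426
 lifted open 0.015142876735577718 F [ 1.04  0.43 -2.62] 30.0417
 down hit True above floor -1.584199042672929e-05 F [-1.09  0.53  5.86]
 t 34.4333
(array([ 0.57487655, -0.07604493]), np.float64(0.09780628280604348), 0.67, 1229)
```

View pics/p200.png

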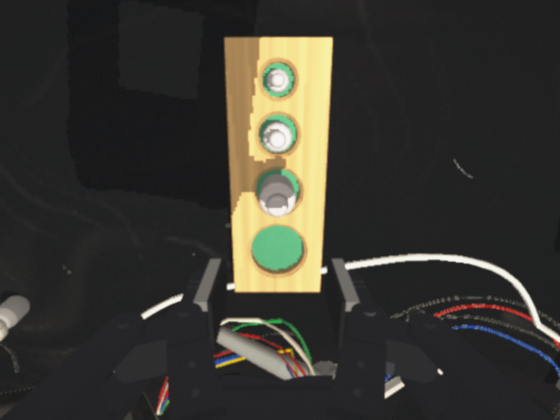

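All three stand upright in their own wells, at (278,78), (278,136) and (277,195). Next is the 500 g.

Run:
```python
from h import *
dz=pick("500",.5814,.3221,.058,up=.24)
if current_opening()>.012:
    place("500",dz,up=.24); p=eyes.camera("wrist"); print(see_weight(p,"500",np.array([BLK[0]+.07,BLK[1]]),.019))
    manip.movep([.45,.2,.3],down(0))
    p=eyes.camera("top"); s=eyes.camera("scene")
    a=cv2.resize(p["color"][130:250,230:390],(800,600))
    u=cv2.resize(s["color"][180:300,230:390],(800,600))
    cv2.imwrite("pics/end.png",np.vstack([a,u])[::2,::2]); print(current_t())
```

```text
500 hit False open 0.02189059411332884 gf 58.50481331348419 z 0.04660794626376528
 lifted open 0.02162282218269481 F [ 0.64  0.35 -4.9 ] 39.5583
 down hit True above floor 2.3918229679065206e-06 F [-0.7   1.22  5.34]
 t 45.4917
(array([ 0.63473988, -0.07579772]), np.float64(0.04533513981408302), 0.68, 1563)
46.9667
```

View pics/end.png

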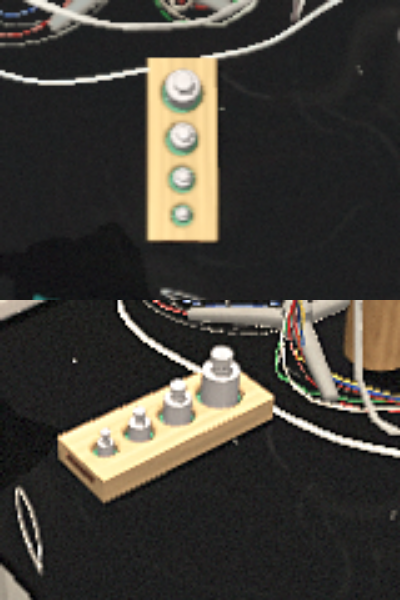

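Both views show all four weights upright in their wells in order of size, with the 500 g at (182,88) in the top crop and (221,375) in the scene crop.

```bash
python3 -c "
from rig import *
print(workorder.close_job())"
```

```text
the job is handed in; nothing more can be done
None
```

All four weights stand upright in their own wells, smallest to largest; each was lowered until it touched the well floor and then released, and the job was handed in after about 47 s of robot time.

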